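# Close the curing unit's cover over its pin and hold it down

## Robot

A 6-joint arm with a two-finger parallel gripper is mounted at the origin on the work surface. World frame = base frame: x ahead of the robot, y to its left, z up, the work surface at z = 0. Lengths are in mm, angles in rad, forces in N, time in s.
With the tool pointing down it reaches from about 300 to 1000 mm from the base axis. Payload 5.1 kg.
Tool frame: the origin (TCP) lies between the finger pads; the fingertips stand 25 mm ahead of it and the grasp point (between the pads) lies 6 mm ahead of it; z points along the fingers, y is the line along which they close (so a half turn about z gives the same grasp; the last joint's range is limited). The gripper opens to 95 mm and grips with 3 to 60 N. Pads are 20 mm wide; open, the fingers measure 119 mm over their backs; the gripper's body (75 mm by 180 mm) begins 59 mm behind the grasp point.
Start: joints at [1.031, 0.124, 1.65, -0, 1.367, -0.083], TCP at [286.719, 583.333, 239.656] pointing down, gripper open.
Joint ranges: [-2.61, 2.61], [-1.02, 2.33], [0.03, 2.71], [-1.35, 4.49], [0.32, 2.68], [-2.91, 2.91]. Speed limits (rad/s): [2.57, 2.57, 3.14, 3.14, 3.14, 3.14].

## Interface

Orientations are given as a rotation vector (axis times angle).
In Python, from plant import get_obs, snapshot, close_job gives the robot as it stands.
- The arm moves only by the tool drive_tool, never from a script. Its argument "series" is a list of rows, each a list of 5 numbers: the opening, from 0 (shut) to 1 (fully open), then the shift along the tool's x, y, z in cm, then the turn about the tool's z in degrees. A call has 1 to 8 rows; each row shifts and turns the commanded pose from where the row before left it, along the tool's axes as they then stand; what a row does not reach is not made up. A row lasts 1/12 s, in which the tool goes at most 41.7 mm and 7.16 degrees, less where a joint would pass 70% of its speed; a pose out of reach is approached as far as the arm can. A call is refused whole if a number of a shift passes 4.17 or a number of a turn 7.16, either way. A call with a gripper value outside its range is refused whole. The fingers move at their own pace and stop on an object; "force" is the grip in N (left out, the last holds). Time passes only in rows, so rows that do not move let the fingers close. It gives the time, the measured TCP pose, the force, the opening and the grip force at its end, in the units of the state.
- get_obs(): the state, without advancing time (a new reading comes with each control period).
- snapshot(name): name is "side" or "top"; returns a dict with "img" (400x640x3 uint8, red, green, blue), "fx", "fy", "cx", "cy" (pixels), "k1" (the pictures are not rectified: a ray, as slopes to the right and down, at radius r is drawn at 1 + k1 r^2 times it, then the intrinsics apply), "R" (3x3) and "t" (3): a world point X has camera coordinates R X + t. Camera axes: x right, y down, z forward; pixel columns grow to the right and rows downward; lengths in mm; the calibration is good to about 2 mm. A picture is of the moment at which its call begins. There is no depth.
- close_job(): hands the job in; it is judged then, once.
The state is a dict: "t": time; "joint_pos": joint angles; "qd": joint speeds; "joint_efforts": joint torques, N m; "position": TCP position; "orientation": TCP orientation; "force": force on the tool from outside, world axes, zero at the start; "moment": the same for the moment, N m; "opening": finger opening in mm; "grasp_force": force on a finger pad.
Only numpy, scipy, OpenCV 4.12 (cv2) and the standard library are available. Lean on these libraries where they do the work, as an engineer would, in place of code of your own. Each camera call takes 0.05 s, during which the arm holds its last target. There are 200 camera calls.

## Task

First turn the curing unit's selector knob to its green dot. Then take the orange cover by its grip, slide it over the locating pin in the middle of the unit's sprung platen until it drops on, square with the platen, and press it fully down; finish while still holding it pressed down, so do not let go. Leave the fragments, tools and other loose things where they are.

Things in the scene. Friction and masses are not known exactly. Their poses are not given: they have to be found in the camera images.
- station: the grey curing unit, fixed to the table (its place and yaw differ each time): a case 160 (x) x 280 (y) mm, top face 45 mm above the table. Origin on the table under the middle of the case, z up; its -x side faces roughly towards the robot. The sprung aluminium platen, 110 (x) x 130 (y) mm, is centred at y +55 mm; its top is 57 mm above the table when up. The selector's axis is at y -85 mm. 
- pin_tip (a point): top centre of the upright steel locating pin, fixed to the unit, in the middle of the platen. 12 mm in diameter, its top 3 mm taper to 8 mm; the tip is 66 mm above the table, 9 mm above the raised platen. The pin does not move when the platen sinks.
- platen (a joint): how far the platen is pressed down: 0 up, 0.006 m at its bottom stop. Springs: it starts to sink at about 4 N (the cover's own weight does not sink it) and takes about 11 N at the stop; it rises again when let go.
- selector (a joint): angle of the black selector knob in rad, growing clockwise seen from above, range -0.08 to 2.18. It clicks into four detents: 0 blue dot, 0.7 yellow dot, 1.4 green dot, 2.1 red dot; it starts at blue or yellow. A detent pulls the free knob in from about 0.25 rad either side; about 0.1 N m turns it.
- selector_grip (a point): grip point on the knob's axis, 79 mm above the table. The grip is an upright bar 44 x 14 mm, top 91 mm above the table, on a disc 46 mm across, its top 57 mm above the table. The bar lies along this point's x axis; +x is the end with the white pointer. The pointer is at (1.05 - joint) rad from the unit's +x axis, so midway it points away from the robot; the dots lie 43 mm from the axis.
- cover_grip (a point): grip point of the loose orange cover (about 0.25 kg), standing on the table right way up. The cover is 100 (x) x 120 (y) x 22 mm with a black upright grip bar on its top, 16 mm (x) thick, 70 mm (y) long and 40 mm high. This point is in the bar, above the cover's middle, 48 mm above the underside and 14 mm below the bar's top; axes x, y as given, z up.
- cover_bore (a point): mouth of the blind bore in the middle of the cover's underside, straight below the grip point; 14 mm in diameter, 18 mm deep, so the locating pin enters with 1 mm clearance all round. On the pin and resting on the raised platen it is 57 mm above the table; standing on the pin's tip, 66 mm.
- fragment_red: a loose painted plaster fragment with a dark red face, about 90 x 70 x 22 mm; leave alone
- fragment_pale: a loose pale plaster fragment, about 100 x 80 x 28 mm; leave alone
- brush: a loose brush 170 mm long lying on the table; leave alone
- jar: a loose closed jar, 60 mm across, 65 mm high; leave alone
- spatula: a loose spatula 190 mm long; leave alone
- blue_box: a loose small blue plastic box 60 x 40 x 30 mm; leave alone

How it is judged (in metres and radians):
On the way, in this order (a step that is already met when the one before it is completed fails the run):
1. the selector is at the green dot (value of joint selector between 1.25 and 1.55 rad), for 0.2 s.
2. the cover has dropped over the pin onto the platen (horizontal distance between cover_bore and pin_tip below 0.004 m and z of cover_bore in the frame of station below 0.0595 m and angle between cover_grip's own z axis and vertical below 0.06 rad and angle between the y axis of cover_grip and the y axis of station, either way round below 0.2 rad).
At the end, for the whole second after the job is handed in: selector within 0.15 rad of green (1.4); cover on the pin (bore within 4 mm of its axis, tilt under 0.06 rad, within 0.2 rad of square with the unit) and still, the fingers on it pressing the platen at least 4.5 of its 6 mm down (over 4 N on the platen) (all of step 1 and all of step 2 and value of joint platen above 0.0045 m and contact force between the fingers and cover above 2 N and contact force between cover and platen above 4 N and linear speed of cover below 0.02 m/s); the arm keeps its last pose, push and grip.
It fails at once if a loose bystander was moved more than 40 mm (distance of any of fragment_red, fragment_pale, brush, jar, spatula, blue_box from where it was at the start of the episode above 0.04 m).
It also fails if it takes over 53 s, if anything falls off the work surface, if the arm or the gripper's body presses on something with over 40 N, if the wrist force passes 120 N, or if a joint passes its speed limit or range.

## Working session

There is one attempt and no reset: what is moved stays moved. The work goes in short steps, Python scripts to look and compute and a tool call to move; the robot and the scene stay as the last step left them, time stands still between calls to the robot, and variables do not carry over. Pictures are saved under pics/ and viewed, at most 10 in all, crops included, and the job is handed in when it is done.

Besides the shell and the picture viewer there is one more tool, called after "Call:" as a command line: name --pt "numbers of a row" for each row, then --argument value for the rest. drive_tool: Moves the arm, as the interface text tells. Its arguments: {"type":"object","properties":{"series":{"type":"array","items":{"type":"array","items":{"type":"number"}}},"force":{"type":"number"}},"required":["series"]}

```bash
mkdir -p pics
cat > h.py <<'E'
import numpy as np, cv2
from plant import get_obs, snapshot, close_job
def ray(c,u,v):
    K=np.array([[c['fx'],0,c['cx']],[0,c['fy'],c['cy']],[0,0,1.]])
    xd=np.array([(u-c['cx'])/c['fx'],(v-c['cy'])/c['fy']]); x=xd.copy()
    for _ in range(30): x=xd/(1+c['k1']*(x@x))
    R=np.array(c['R']);t=np.array(c['t'])
    return -R.T@t, R.T@np.array([x[0],x[1],1])
def onz(c,u,v,z):
    o,d=ray(c,u,v); return (o+d*(z-o[2])/d[2])[:2]
def proj(c,X):
    p=np.array(c['R'])@np.array(X,float)+np.array(c['t']); x=p[:2]/p[2]; x=x*(1+c['k1']*(x@x))
    return np.array([c['fx']*x[0]+c['cx'],c['fy']*x[1]+c['cy']])
def save(c,n): cv2.imwrite('pics/'+n,c['img'][:,:,::-1])
E
python3 - <<'E'
from h import *
for n in('top','side'):
    c=snapshot(n); save(c,n+'0.png'); print(n,{k:(np.round(v,3).tolist()) for k,v in c.items() if k!='img'})
o=get_obs(); print(o['t'],o['position'],o['orientation'],o['opening'],o['force'])
E
```

```text
top {'fx': 414.409, 'fy': 414.409, 'cx': 321.114, 'cy': 194.087, 'k1': -0.0, 'R': [[-0.03, -0.999, -0.019], [-0.991, 0.032, -0.132], [0.133, 0.015, -0.991]], 't': [38.887, 607.957, 1128.364]}
side {'fx': 487.294, 'fy': 487.294, 'cx': 314.825, 'cy': 197.671, 'k1': 0.05, 'R': [[0.733, -0.68, -0.008], [-0.524, -0.557, -0.644], [0.434, 0.476, -0.765]], 't': [-429.026, 377.877, 1260.733]}
0.1 [286.44526493 582.88789482 238.53171804] [-7.11194200e-01 -3.05945026e+00  2.77998860e-03] 94.89395262383641 [-0.61327331  0.04960399  0.02366406]
```

View pics/top0.png

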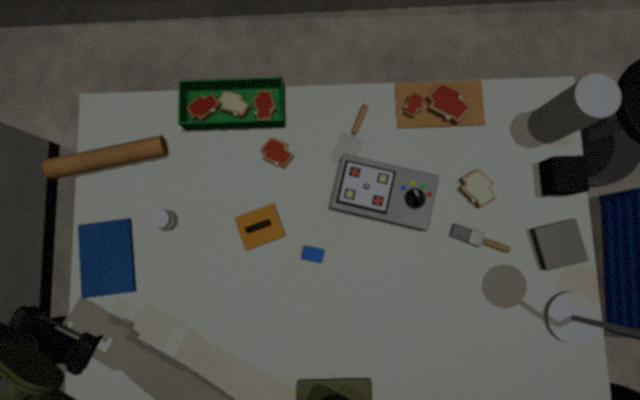

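View pics/side0.png

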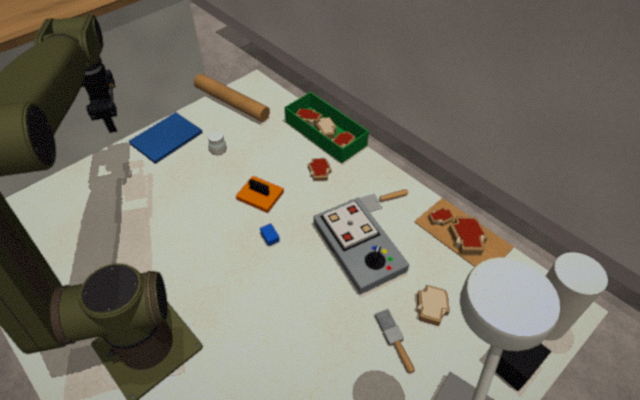

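The top view shows the cover at about (261,226) with its black bar at (258,227), the unit with its pin at (366,186) and its knob at (414,198). The blue box lies at (313,254) and the spatula touches the unit's far corner at (346,150). The side view shows the same, with the knob at (375,260) and the pin at (350,223).

```bash
cat > m.py <<'E'
from h import *
c=snapshot('top'); im=c['img']
hsv=cv2.cvtColor(im,cv2.COLOR_RGB2HSV)
def comp(mask,x0,y0,x1,y1):
    m=np.zeros_like(mask); m[y0:y1,x0:x1]=mask[y0:y1,x0:x1]
    k,cc=cv2.findContours(m,cv2.RETR_EXTERNAL,cv2.CHAIN_APPROX_NONE)
    return max(k,key=cv2.contourArea)
def rect(cnt,z):
    P=np.array([onz(c,*p[0],z) for p in cnt],np.float32); 
    (ce,wh,a)=cv2.minAreaRect(P); return np.round(ce,1),np.round(wh,1),round(a,1)
og=cv2.inRange(hsv,(8,150,60),(22,255,255))
bar=cv2.inRange(hsv,(0,0,0),(180,255,45))
print('cover',rect(comp(og,225,195,295,260),22)); 
print('bar',rect(comp(bar,240,215,280,240),62))
print('knob',rect(comp(bar,395,180,435,215),75))
pl=cv2.inRange(hsv,(0,0,95),(180,60,255))
crop=im[145:240,320:450]
cv2.imwrite('pics/crop0.png',cv2.resize(np.clip(crop[:,:,::-1]*1.6,0,255).astype('uint8'),None,fx=6,fy=6,interpolation=cv2.INTER_CUBIC))
for n,lo,hi in(('blue',(105,130,50),(130,255,255)),('yellow',(25,130,50),(35,255,255)),('green',(45,130,50),(80,255,255)),('red',(172,150,50),(180,255,255))):
    m=cv2.inRange(hsv,lo,hi)[180:215,395:440]; y,x=np.nonzero(m)
    if len(x): print(n,len(x),x.mean()+395,y.mean()+180,onz(c,x.mean()+395,y.mean()+180,45))
print(onz(c,366,186,66))
E
python3 m.py
```

```text
cover (array([524.4, 198.4]), array([ 95. , 116.1]), 18.6)
bar (array([524. , 196.7]), array([14.9, 67.6]), 18.2)
knob (array([ 583.9, -234.6]), array([51.8, 52.1]), 88.1)
blue 11 402.90909090909093 187.63636363636363 [ 619.04135212 -210.29073616]
yellow 12 412.3333333333333 182.75 [ 632.02714355 -237.43173501]
green 11 422.54545454545456 185.36363636363637 [ 623.66438844 -265.50801311]
[ 623.95171727 -105.20505101]
```

View pics/crop0.png

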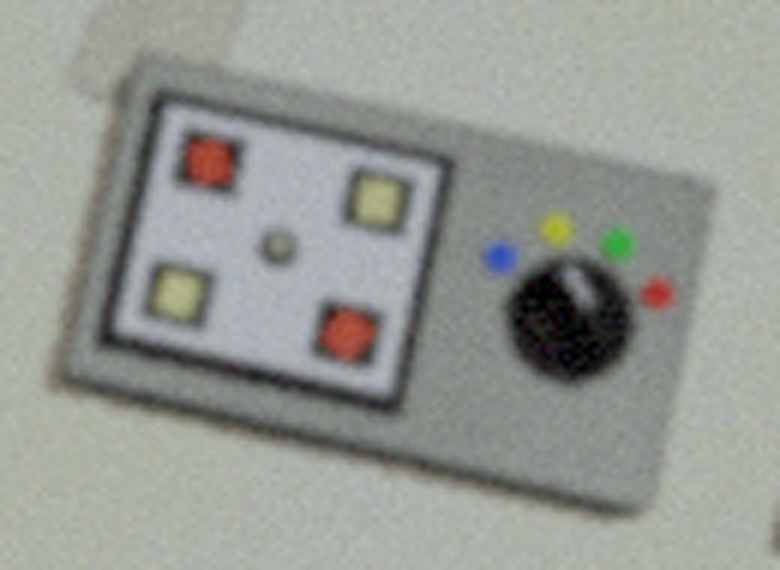

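The crop shows the pin at full-image (366.3,185.8), with the white pointer aimed at the yellow dot, so the selector starts at 0.7. The red dot is at (429.5,194.0). Next I'll work out the unit's frame and the first move.

```bash
cat > tool.py <<'E'
from h import *
from scipy.spatial.transform import Rotation as Rn
def state():
    o=get_obs(); R=Rn.from_rotvec(o['orientation']).as_matrix(); return o,R,np.array(o['position'])
def delta(target,yang=None):
    """shift in tool axes (cm) and turn (deg, +cw) to bring TCP to target, tool y to world angle yang (mod 180)"""
    o,R,p=state(); d=R.T@(np.array(target)-p)/10
    a=np.degrees(np.arctan2(R[1,1],R[0,1])); tr=None if yang is None else (a-yang+90)%180-90
    print('t',round(o['t'],2),'pos',p.round(1),'yang',round(a,1),'tilt',np.degrees(np.arccos(-R[2,2])).round(2),'shift cm',d.round(2),'turn',None if tr is None else round(tr,1),'F',np.round(o['force'],1),'open',round(o['opening'],1),'grip',round(o['grasp_force'],1),'j6',round(o['joint_pos'][5],2))
E
python3 - <<'E'
from tool import *
c=snapshot('top'); P=lambda u,v,z:onz(c,320+(u+.5)/6-.5,145+(v+.5)/6-.5,z)
D=[P(500,258,45),P(556,230,45),P(618,244,45),P(657,294,45)]
C=[P(135,60,45),P(715,185,45),P(655,515,45),P(55,378,45)]
pin=P(278,245,66); print('pin',pin,'case ctr',np.mean(C,0))
ydir=(C[0]+C[3]-C[1]-C[2]); yaw=np.degrees(np.arctan2(ydir[1],ydir[0]))-90
from scipy.optimize import least_squares
# known dot layout: angles 1.05-j, r 43
A=1.05-np.array([0,.7,1.4,2.1])
f=lambda q:np.ravel([q[:2]+43*np.array([np.cos(a+q[2]),np.sin(a+q[2])])-d for a,d in zip(A,D)])
r=least_squares(f,[584,-235,np.radians(yaw)]); print('yaw',yaw,'knob',r.x[:2],np.degrees(r.x[2]),r.fun.round(1))
y=np.radians(yaw); print('knob from pin',pin+(-140)*np.array([-np.sin(y),np.cos(y)]))
print('dist',np.linalg.norm(pin-r.x[:2]), 'ang pin-knob',np.degrees(np.arctan2(*(pin-r.x[:2])[::-1]))-90)
b=yaw+np.degrees(.35); print('bar ang',b,'yang',b+90)
delta([r.x[0],r.x[1],180],b+90)
E
```

```text
pin [ 625.58714685 -105.04793393] case ctr [ 609.22072198 -157.80329441]
yaw -14.592110897113713 knob [ 588.81568126 -240.79527672] -15.101249589322265 [-0.  -0.   0.1  0.1 -0.   0.1 -0.1 -0.1]
knob from pin [ 590.31609129 -240.53207558]
dist 140.63954548924787 ang pin-knob -15.15664772528892
bar ang 5.461411932465097 yang 95.4614119324651
t 0.2 pos [286.6 583.  238.8] yang 63.8 tilt 0.08 shift cm [-63.46 -60.59   5.96] turn -31.6 F [0.9 0.3 0.1] open 95.0 grip 0.0 j6 -0.08
```

Call:
drive_tool --pt "1 -2.88 -2.75 0.27 0" --pt "1 -2.88 -2.75 0.27 0" --pt "1 -2.88 -2.75 0.27 0" --pt "1 -2.88 -2.75 0.27 0" --pt "1 -2.88 -2.75 0.27 0" --pt "1 -2.88 -2.75 0.27 0" --pt "1 -2.88 -2.75 0.27 0" --pt "1 -2.88 -2.75 0.27 0"

```text
t: 0.87
position: [396.5, 282.5, 217.9]
orientation: [0.71, 3.06, 0.0]
force: [0.9, 0.2, 0.6]
opening: 94.9
grasp_force: 0.0
```

Call:
drive_tool --pt "1 -2.88 -2.75 0.27 0" --pt "1 -2.88 -2.75 0.27 0" --pt "1 -2.88 -2.75 0.27 0" --pt "1 -2.88 -2.75 0.27 0" --pt "1 -2.88 -2.75 0.27 0" --pt "1 -2.88 -2.75 0.27 0" --pt "1 -2.88 -2.75 0.27 0" --pt "1 -2.88 -2.75 0.27 0"

```text
t: 1.53
position: [506.4, -16.8, 196.4]
orientation: [0.712, 3.059, 0.0]
force: [0.3, 1.3, 0.1]
opening: 95.2
grasp_force: 0.0
```

Call:
drive_tool --pt "1 -2.88 -2.75 0.27 0" --pt "1 -2.88 -2.75 0.27 0" --pt "1 -2.88 -2.75 0.27 0" --pt "1 -2.88 -2.75 0.27 0" --pt "1 -2.88 -2.75 0.27 0" --pt "1 0 0 0 0" --pt "1 0 0 0 0"

```text
t: 2.12
position: [574.6, -203.4, 182.1]
orientation: [-0.716, -3.057, -0.001]
force: [-0.5, 0.3, 0.9]
opening: 95.5
grasp_force: 0.0
```

Call:
drive_tool --pt "1 0 0 0 -6.3" --pt "1 0 0 0 -6.3" --pt "1 0 0 0 -6.3" --pt "1 0 0 0 -6.3" --pt "1 0 0 0 -6.3" --pt "1 0 0 0 0" --pt "1 0 0 0 0"

```text
t: 2.7
position: [574.6, -200.5, 183.1]
orientation: [0.144, -3.138, -0.0]
force: [-0.0, -0.8, 0.3]
opening: 95.0
grasp_force: 0.0
```

Run:
```python
from tool import *
delta([589.3,-240.7,83],95)
c=snapshot('side'); u,v=map(int,proj(c,[589,-240,90])); print(u,v)
cv2.imwrite('pics/s1.png',cv2.resize(c['img'][max(0,v-110):v+60,max(0,u-110):u+110,::-1],None,fx=3,fy=3,interpolation=cv2.INTER_CUBIC))
```

```text
t 2.7 pos [ 574.6 -200.5  183.1] yang 95.2 tilt 0.01 shift cm [-1.1  -4.14 10.01] turn 0.2 F [-0.  -0.8  0.3] open 95.0 grip 0.0 j6 -2.09
375 250
```

Call:
drive_tool --pt "0.6 -0.55 -2.07 1.5 0" --pt "0.6 -0.55 -2.07 1.5 0" --pt "0.6 0 0 2.0 0" --pt "0.6 0 0 2.0 0" --pt "0.6 0 0 1.5 0" --pt "0.6 0 0 1.2 0" --pt "0.6 0 0 0 0" --pt "0.6 0 0 0 0" --force 20

```text
t: 3.42
position: [589.3, -241.5, 85.5]
orientation: [0.146, -3.137, -0.001]
force: [0.8, -0.5, 0.1]
opening: 57.5
grasp_force: 0.0
```

Run:
```python
from tool import *
delta([589.3,-240.7,86],95)
```

```text
t 3.42 pos [ 589.3 -241.5   85.5] yang 95.3 tilt 0.07 shift cm [-0.01  0.08 -0.05] turn 0.3 F [ 0.8 -0.5  0.1] open 57.5 grip 0.0 j6 -2.14
```

Close, then turn 40° clockwise.

Call:
drive_tool --pt "0 0 0.05 0 0" --pt "0 0 0 0 0" --pt "0 0 0 0 0" --pt "0 0 0 0 0" --pt "0 0 0 0 0" --pt "0 0 0 0 0" --pt "0 0 0 0 0" --pt "0 0 0 0 0" --force 20

```text
t: 4.08
position: [589.6, -241.6, 86.2]
orientation: [-0.146, 3.138, -0.0]
force: [0.3, 0.1, 0.9]
opening: 14.0
grasp_force: 20.0
```

Run:
```python
from tool import *
delta([589.3,-240.7,86],95)
```

```text
t 4.08 pos [ 589.6 -241.6   86.2] yang 95.3 tilt 0.02 shift cm [0.02 0.09 0.02] turn 0.3 F [0.3 0.1 0.9] open 14.0 grip 20.0 j6 -2.14
```

Call:
drive_tool --pt "0 0 0 0 5.1" --pt "0 0 0 0 5" --pt "0 0 0 0 5" --pt "0 0 0 0 5" --pt "0 0 0 0 5" --pt "0 0 0 0 5" --pt "0 0 0 0 5" --pt "0 0 0 0 5" --force 30

```text
t: 4.75
position: [589.6, -241.6, 86.2]
orientation: [0.945, 2.996, -0.0]
force: [-0.8, -0.4, 1.5]
opening: 13.8
grasp_force: 30.0
```

Call:
drive_tool --pt "0 0 0 0 0" --pt "0 0 0 0 0" --pt "0 0 0 0 0" --pt "0.6 0 0 0 0" --pt "0.6 0 0 0 0" --pt "0.6 0 0 0 0" --pt "0.6 0 0 0 0" --pt "0.6 0 0 0 0"

```text
t: 5.42
position: [589.5, -241.3, 85.7]
orientation: [-0.938, -2.998, -0.0]
force: [0.5, -0.4, 0.6]
opening: 41.6
grasp_force: 0.0
```

Call:
drive_tool --pt "0.8 0 0 -2 0" --pt "0.8 0 0 -4 0" --pt "0.8 0 0 -4 0" --pt "0.8 0 0 0 0" --pt "0.8 0 0 0 0"

```text
t: 5.83
position: [591.5, -242.4, 190.3]
orientation: [0.936, 2.991, -0.002]
force: [0.4, -0.6, 0.6]
opening: 73.7
grasp_force: 0.0
```

Run:
```python
from tool import *
delta([524.2,197.5,180],18.2)
```

```text
t 5.83 pos [ 591.5 -242.4  190.3] yang 55.2 tilt 0.44 shift cm [30.62 32.3   0.83] turn 37.0 F [ 0.4 -0.6  0.6] open 73.7 grip 0.0 j6 -1.44
```

Call:
drive_tool --pt "1 2.55 2.69 0 0" --pt "1 2.55 2.69 0 0" --pt "1 2.55 2.69 0 0" --pt "1 2.55 2.69 0 0" --pt "1 2.55 2.69 0 0" --pt "1 2.55 2.69 0 0" --pt "1 2.55 2.69 0 0" --pt "1 2.55 2.69 0 0"

```text
t: 6.5
position: [543.1, 53.4, 184.0]
orientation: [-0.938, -2.995, 0.001]
force: [0.5, 0.9, 0.2]
opening: 95.1
grasp_force: 0.0
```

Call:
drive_tool --pt "1 2.55 2.69 0 0" --pt "1 2.55 2.69 0 0" --pt "1 2.55 2.69 0 0" --pt "1 2.55 2.69 0 0" --pt "1 0 0 0 6.2" --pt "1 0 0 0 6.2" --pt "1 0 0 0 6.2" --pt "1 0 0 0 6.2"

```text
t: 7.17
position: [521.0, 198.5, 183.7]
orientation: [-1.565, -2.721, 0.004]
force: [-0.5, -0.3, 0.0]
opening: 95.2
grasp_force: 0.0
```

Call:
drive_tool --pt "1 0 0 0 6.2" --pt "1 0 0 0 6" --pt "1 0 0 0 0" --pt "1 0 0 0 0"

```text
t: 7.5
position: [521.5, 198.1, 184.4]
orientation: [-1.837, -2.546, 0.003]
force: [0.2, -0.1, -0.3]
opening: 94.9
grasp_force: 0.0
```

Run:
```python
from tool import *
delta([524.2,197.5,120],18.2)
c=snapshot('top'); d=snapshot('side')
A=np.clip(cv2.resize(c['img'][165:225,380:450],None,fx=5,fy=5,interpolation=cv2.INTER_CUBIC)*1.6,0,255).astype('uint8')
B=cv2.resize(d['img'][130:230,200:320],None,fx=3.6,fy=3,interpolation=cv2.INTER_CUBIC)
cv2.imwrite('pics/s2.png',np.hstack([A,B])[:,:,::-1])
```

```text
t 7.5 pos [521.5 198.1 184.4] yang 18.4 tilt 0.15 shift cm [-0.14  0.25  6.44] turn 0.2 F [ 0.2 -0.1 -0.3] open 94.9 grip 0.0 j6 -0.05
```

View pics/s2.png

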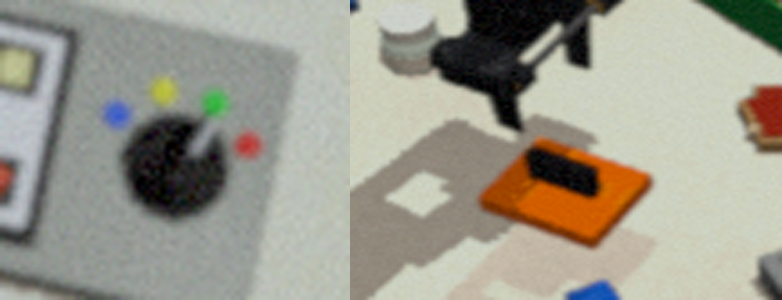

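The left crop shows the white pointer at the green dot, in crop position (207,135). The right crop shows the open gripper above the cover bar. Next I'll descend and grip.

Call:
drive_tool --pt "1 -0.14 0.25 2.5 0" --pt "1 0 0 2.5 0" --pt "1 0 0 2.5 0" --pt "1 0 0 2.5 0" --pt "1 0 0 1.8 0" --pt "1 0 0 1.2 0" --pt "1 0 0 0 0" --pt "0.2 0 0 0 0" --force 20

```text
t: 8.27
position: [524.9, 197.6, 55.7]
orientation: [-1.84, -2.545, 0.001]
force: [0.4, -0.3, 0.3]
opening: 92.4
grasp_force: 0.0
```

Call:
drive_tool --pt "0 0 0 0 0" --pt "0 0 0 0 0" --pt "0 0 0 0 0" --pt "0 0 0 0 0" --pt "0 0 0 0 0" --pt "0 0 0 0 0" --pt "0 0 0 0 0" --pt "0 0 0 0 0" --force 35

```text
t: 8.93
position: [525.1, 197.7, 56.0]
orientation: [1.842, 2.545, 0.0]
force: [1.0, 0.7, -0.9]
opening: 40.4
grasp_force: 0.0
```

Call:
drive_tool --pt "0 0 0 -1 0" --pt "0 0 0 -2.5 0" --pt "0 0 0 -2.5 0" --pt "0 0 0 -2 0" --pt "0 0 0 0 0" --pt "0 0 0 0 0" --pt "0 0 0 0 0"

```text
t: 9.52
position: [524.6, 197.5, 135.3]
orientation: [-1.841, -2.545, 0.001]
force: [-1.4, 0.5, -1.1]
opening: 0.5
grasp_force: 0.0
```

Run:
```python
from tool import *
delta([625.6,-105.0,135],-15.1)
```

```text
t 9.52 pos [524.6 197.5 135.3] yang 18.2 tilt 0.06 shift cm [-3.189e+01  1.400e-01  3.000e-02] turn 33.3 F [-1.4  0.5 -1.1] open 0.5 grip 0.0 j6 -0.05
```

The fingers were still closing when I lifted, so the cover was not gripped. I'll check that it hasn't moved.

Run:
```python
from tool import *
a=cv2.imread('pics/side0.png')[:,:,::-1]; b=snapshot('side')['img']
for im in(a,b):
    h=cv2.cvtColor(np.ascontiguousarray(im),cv2.COLOR_RGB2HSV); m=cv2.inRange(h,(6,180,120),(18,255,255))[170:215,230:290]
    y,x=np.nonzero(m); print(len(x),x.min()+230,x.max()+230,y.min()+170,y.max()+170,x.mean()+230,y.mean()+170)
cv2.imwrite('pics/s3.png',cv2.resize(b[130:230,200:320,::-1],None,fx=4,fy=4,interpolation=cv2.INTER_CUBIC))
```

```text
672 237 282 177 209 260.04017857142856 194.80208333333334
705 236 282 176 210 260.1531914893617 195.21985815602838
```

View pics/s3.png

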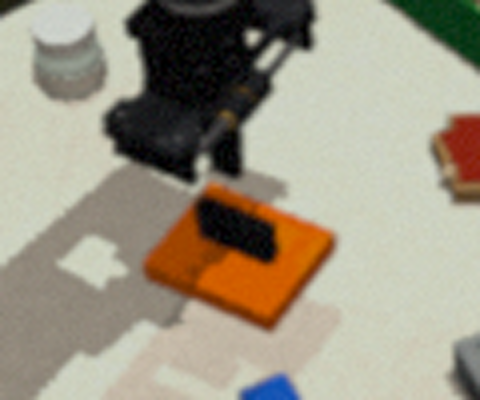

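Call:
drive_tool --pt "0.5 0 0 0 0" --pt "0.5 0 0 0 0" --pt "0.5 0 0 0 0" --pt "0.5 0 0 0 0" --pt "0.5 0 0 0 0" --pt "0.5 0 0 0 0"

```text
t: 10.07
position: [525.0, 197.7, 135.8]
orientation: [-1.841, -2.545, 0.0]
force: [0.4, -0.0, -1.1]
opening: 35.3
grasp_force: 0.0
```

The cover stands where it was, at crop (240,255), and the gripper is empty above it. I'll go back down with the fingers half open.

Call:
drive_tool --pt "0.5 0 0 0 0" --pt "0.5 0 0 0 0" --pt "0.5 0 0 2 0" --pt "0.5 0 0 2.5 0" --pt "0.5 0 0 2.3 0" --pt "0.5 0 0 1.3 0" --pt "0 0 0 0 0" --pt "0 0 0 0 0" --force 35

```text
t: 10.73
position: [524.7, 197.6, 54.6]
orientation: [-1.841, -2.545, 0.002]
force: [-0.3, -0.5, 0.0]
opening: 39.5
grasp_force: 0.0
```

Call:
drive_tool --pt "0 0 0 0 0" --pt "0 0 0 0 0" --pt "0 0 0 0 0" --pt "0 0 0 0 0" --pt "0 0 0 0 0" --pt "0 0 0 0 0" --pt "0 0 0 0 0" --pt "0 0 0 0 0"

```text
t: 11.4
position: [526.0, 197.9, 56.5]
orientation: [1.841, 2.544, 0.002]
force: [-0.9, 0.2, 6.3]
opening: 16.2
grasp_force: 35.0
```

Call:
drive_tool --pt "0 0 0 -1 0" --pt "0 0 0 -2.5 0" --pt "0 0 0 -2.5 0" --pt "0 0 0 -2 0" --pt "0 0 0 -1 0" --pt "0 0 0 0 0" --pt "0 0 0 0 0"

```text
t: 11.98
position: [524.8, 197.6, 144.6]
orientation: [-1.841, -2.545, 0.0]
force: [0.1, -0.1, -2.9]
opening: 15.8
grasp_force: 35.0
```

Run:
```python
from tool import *
delta([625.6,-105.0,140],-15.1)
```

```text
t 11.98 pos [524.8 197.6 144.6] yang 18.2 tilt 0.01 shift cm [-31.9    0.11   0.46] turn 33.3 F [ 0.1 -0.1 -2.9] open 15.8 grip 35.0 j6 -0.05
```

Call:
drive_tool --pt "0 -1.5 0 0 0" --pt "0 -2.5 0 0 0" --pt "0 -2.7 0 0 0" --pt "0 -2.7 0 0 0" --pt "0 -2.7 0 0 0" --pt "0 -2.7 0 0 0" --pt "0 -2.7 0 0 0" --pt "0 -2.7 0 0 0"

```text
t: 12.65
position: [586.9, 4.7, 142.0]
orientation: [-1.839, -2.542, 0.004]
force: [-0.1, 0.6, -2.3]
opening: 15.7
grasp_force: 35.0
```

Call:
drive_tool --pt "0 -2.7 0 0 0" --pt "0 -2.7 0 0 0" --pt "0 -2.5 0 0 0" --pt "0 -2.0 0 0 0" --pt "0 -1.8 0.1 0 0" --pt "0 0 0 0 3" --pt "0 0 0 0 5" --pt "0 0 0 0 5.5"

```text
t: 13.32
position: [624.9, -105.2, 142.6]
orientation: [-2.132, -2.303, 0.002]
force: [-0.1, -0.5, -2.9]
opening: 15.5
grasp_force: 35.0
```

Call:
drive_tool --pt "0 0 0 0 5.5" --pt "0 0 0 0 5.5" --pt "0 0 0 0 5" --pt "0 0 0 0 3.8" --pt "0 0 0 0 0" --pt "0 0 0 0 0"

```text
t: 13.82
position: [625.1, -104.7, 143.3]
orientation: [-2.49, -1.912, 0.003]
force: [-0.7, -0.6, -2.4]
opening: 15.8
grasp_force: 35.0
```

Run:
```python
from tool import *
delta([625.6,-105.0,140],-15.1)
c=snapshot('side'); cv2.imwrite('pics/s4.png',cv2.resize(c['img'][120:300,260:480,::-1],None,fx=3.2,fy=3.2,interpolation=cv2.INTER_CUBIC))
t=snapshot('top'); save(t,'t4.png')
im=cv2.cvtColor(t['img'],cv2.COLOR_RGB2HSV); m=cv2.inRange(im,(8,150,60),(22,255,255)); 
print(cv2.connectedComponentsWithStats(m)[2][1:][lambda:0] if 0 else [s.tolist() for s in cv2.connectedComponentsWithStats(m)[2][1:] if s[4]>60])
```

```text
t 13.82 pos [ 625.1 -104.7  143.3] yang -15.0 tilt 0.15 shift cm [-0.01  0.06  0.33] turn 0.1 F [-0.7 -0.6 -2.4] open 15.8 grip 35.0 j6 0.01
[[342, 168, 8, 30, 73]]
```

View pics/s4.png

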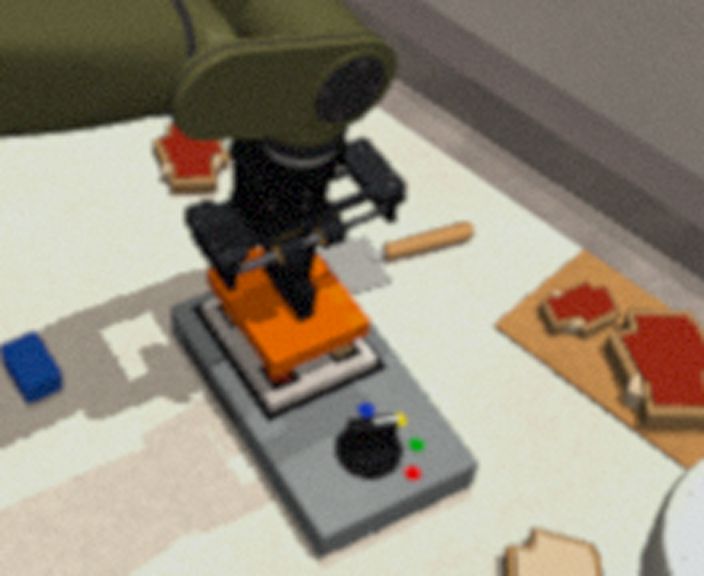

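The side view shows the cover held level over the platen, at crop (290,310). The pointer's raised bar, at crop (388,420), needs its angle worked out at its own height.

Run:
```python
from tool import *
k=np.array([589.6,-241.5])
for n,box in(('top',(400,180,435,212)),('side',(360,235,395,275))):
    c=snapshot(n); x0,y0,x1,y1=box; g=c['img'][y0:y1,x0:x1].astype(int); s=g.max(2)-g.min(2)
    cen=proj(c,[*k,91]); yy,xx=np.mgrid[y0:y1,x0:x1]
    for j in(0,.7,1.4,2.1):
        a=np.radians(-15.1)+1.05-j
        v=[g[int(round(q[1]))-y0,int(round(q[0]))-x0].tolist() for q in [proj(c,[*(k+r*np.array([np.cos(a),np.sin(a)])),91]) for r in(8,12,16,19)]]
        print(n,j,v)
```

```text
top 0 [[20, 17, 22], [7, 8, 12], [9, 6, 3], [15, 18, 15]]
top 0.7 [[61, 61, 64], [29, 30, 29], [20, 19, 16], [25, 21, 24]]
top 1.4 [[86, 91, 93], [87, 88, 91], [94, 95, 98], [95, 100, 100]]
top 2.1 [[42, 39, 40], [32, 34, 33], [54, 56, 55], [72, 70, 68]]
side 0 [[63, 83, 167], [75, 90, 165], [96, 108, 151], [126, 130, 141]]
side 0.7 [[108, 112, 112], [131, 136, 133], [139, 146, 140], [140, 144, 140]]
side 1.4 [[136, 138, 137], [144, 149, 144], [171, 174, 165], [188, 189, 164]]
side 2.1 [[101, 101, 99], [35, 35, 34], [35, 33, 33], [16, 10, 16]]
```

Both views confirm the selector is at green (1.4). Lowering to just above the pin.

Call:
drive_tool --pt "0 0 0.06 1.0 0" --pt "0 0 0 0.6 0" --pt "0 0 0 0.2 0" --pt "0 0 0 0 0" --pt "0 0 0 0 0"

```text
t: 14.43
position: [626.1, -105.0, 126.4]
orientation: [-2.493, -1.911, 0.001]
force: [0.6, 0.2, -1.7]
opening: 15.8
grasp_force: 35.0
```

Call:
drive_tool --pt "0 0 0 0.15 0" --pt "0 0 0 0.15 0" --pt "0 0 0 0.1 0" --pt "0 0 0 0.1 0" --pt "0 0 0 0 0" --pt "0 0 0 0 0"

```text
t: 14.93
position: [626.4, -105.1, 121.9]
orientation: [-2.494, -1.911, 0.0]
force: [-0.7, -0.2, -1.8]
opening: 16.2
grasp_force: 35.0
```

Call:
drive_tool --pt "0 0 0 0.1 0" --pt "0 0 0 0.1 0" --pt "0 0 0 0 0" --pt "0 0 0 0 0"

```text
t: 15.27
position: [626.5, -105.3, 120.1]
orientation: [2.493, 1.911, -0.0]
force: [0.7, -1.0, -2.3]
opening: 15.8
grasp_force: 35.0
```

Call:
drive_tool --pt "0 0 0 0.1 0" --pt "0 0 0 0.1 0" --pt "0 0 0 0 0" --pt "0 0 0 0 0"

```text
t: 15.6
position: [626.5, -105.8, 118.0]
orientation: [2.493, 1.91, -0.001]
force: [-0.1, -3.5, -1.5]
opening: 15.9
grasp_force: 35.0
```

A sideways force has appeared with no vertical resistance, so the pin has entered the bore and touches one side. I'll ease about 1 mm towards -y and keep lowering.

Call:
drive_tool --pt "0 -0.1 0 0 0" --pt "0 0 0 0 0" --pt "0 0 0 0.1 0" --pt "0 0 0 0.1 0" --pt "0 0 0 0 0" --pt "0 0 0 0 0"

```text
t: 16.1
position: [626.1, -106.0, 115.7]
orientation: [-2.493, -1.911, 0.0]
force: [0.3, -1.9, -1.8]
opening: 15.7
grasp_force: 35.0
```

Call:
drive_tool --pt "0 0 0 0.1 0" --pt "0 0 0 0.1 0" --pt "0 0 0 0 0" --pt "0 0 0 0 0"

```text
t: 16.43
position: [626.1, -106.1, 113.7]
orientation: [-2.494, -1.911, 0.0]
force: [0.4, -1.6, -2.9]
opening: 15.6
grasp_force: 35.0
```

Call:
drive_tool --pt "0 -0.04 0 0.1 0" --pt "0 0 0 0.1 0" --pt "0 0 0 0.1 0" --pt "0 0 0 0 0" --pt "0 0 0 0 0" --force 50

```text
t: 16.85
position: [626.1, -106.2, 111.4]
orientation: [-2.493, -1.911, -0.001]
force: [-1.9, 1.1, 2.6]
opening: 16.1
grasp_force: 50.0
```

Call:
drive_tool --pt "0 0 0 0.1 0" --pt "0 0 0 0.1 0" --pt "0 0 0 0 0" --pt "0 0 0 0 0"

```text
t: 17.18
position: [626.2, -106.2, 109.4]
orientation: [-2.493, -1.911, -0.001]
force: [-1.7, 2.1, 4.2]
opening: 15.9
grasp_force: 50.0
```

Call:
drive_tool --pt "0 0 0 0.1 0" --pt "0 0 0 0.1 0" --pt "0 0 0 0 0" --pt "0 0 0 0 0"

```text
t: 17.52
position: [626.2, -106.3, 107.7]
orientation: [-2.493, -1.911, -0.001]
force: [-3.6, 3.8, 6.8]
opening: 16.0
grasp_force: 50.0
```

Call:
drive_tool --pt "0 0 0 0.1 0" --pt "0 0 0 0.1 0" --pt "0 0 0 0 0" --pt "0 0 0 0 0"

```text
t: 17.85
position: [626.3, -106.3, 107.4]
orientation: [-2.493, -1.911, -0.0]
force: [-7.2, 3.8, 14.4]
opening: 15.8
grasp_force: 50.0
```

The platen has reached its stop: z halted at 107.4 while the force jumped to 14 N. One check before handing in.

Run:
```python
from tool import *
c=snapshot('side'); delta([626,-106,107],-15.1); cv2.imwrite('pics/s5.png',cv2.resize(c['img'][120:300,260:480,::-1],None,fx=3.2,fy=3.2,interpolation=cv2.INTER_CUBIC))
```

```text
t 17.9 pos [ 626.3 -106.3  107.4] yang -15.1 tilt 0.02 shift cm [ 0.02 -0.03  0.04] turn 0.0 F [-7.3  3.2 13.7] open 15.3 grip 50.0 j6 0.01
```

View pics/s5.png

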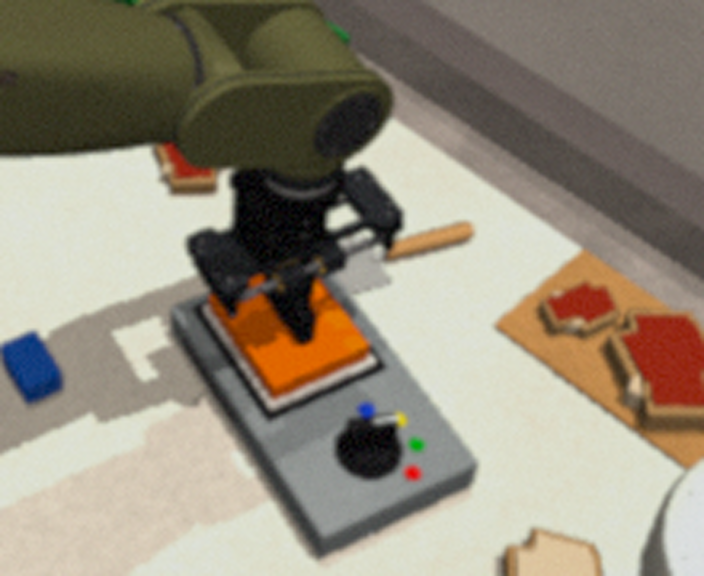

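The cover sits flat and square on the sunken platen, at crop (290,340), with the knob unchanged. Handing in.

```bash
python3 -c "
from plant import close_job
print(close_job())"
```

```text
the job is handed in; nothing more can be done
None
```

I handed the job in at about 18 s, with the selector at green and the cover on the pin, square with the platen, pressed to the platen's stop at about 14 N and still gripped; the hand-in call returned no verdict.

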